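Release the cam lock and park the cocotte tray

TASK

The white tray with the orange cocotte is kept from sliding home by a brass eccentric cam. With your fingertips only, push the cam's upright black peg round to the low point, so that the peg points straight away from the tray, and only then push the tray gently forward until it is fully home. Squeeze or lift nothing, keep the cocotte standing on the tray, and leave the other things on the counter alone.

Things in the scene. Friction and masses are not known exactly. Their poses are not given: they have to be found in the camera images.
- dock: Fixed dock on the counter: an oak base 250 x 170 mm, 12 mm thick, with two brass guide rails (tops 34 mm above the counter) for the white tray. Origin on the counter surface; its x axis is the forward direction in which the tray slides, z up. The oak spans x -120 to +130 mm and y -85 to +85 mm.
- tray (a joint): How far the white sliding tray has gone forward along the dock's x axis, in m: 0 to 0.004 at the start, 0.040 when fully home against its end stop. Slides with about 2.5 N of friction, stays where left. A steel nose on its far end meets the cam's rim, which stops the tray within 12 mm unless the cam is at its low point.
- tray_push (a point): Middle of the tray's near upright face, the face to push on: 120 mm wide, from 14 to 60 mm above the counter; the point is 45 mm above the counter, and 110 mm behind the dock's origin (dock x) when tray is 0. Its axes are those of the dock; it moves with the tray. The upright is 12 mm thick and the tray 95 mm long.
- tray_seat (a point): Middle of the tray's floor, 34 mm above the counter, where the cocotte stands; moves with the tray; axes as the dock's. A rim 10 mm high surrounds the floor.
- cam (a joint): Angle of the brass eccentric cam about its upright pivot, rad, positive counter-clockwise seen from above. 0 = high point, peg towards the tray (dock -x): blocked. +3.14 or -3.14 = low point, peg straight away from the tray (dock +x): free. Starts within 0.9 of 0, turns either way to stops at +3.5 and -3.5. About 3 N turns it at the peg; stays where left.
- cam_pivot (a point): The cam's pivot axis, on the dock's centreline 61.5 mm ahead of its origin, at the upper face of the cam disc, 34 mm above the counter. The disc has 38 mm radius, its centre 20 mm from the pivot on the peg's side.
- cam_peg (a point): Middle of the top of the upright black peg by which the cam is pushed round: 14 mm in diameter, from 34 to 100 mm above the counter, its axis 45 mm from the pivot.
- cocotte: Loose orange mini cocotte with lid, 70 mm wide (88 mm over its two lugs), 66 mm tall, about 0.6 kg, standing on the tray with its top 100 mm above the counter. Origin at the centre of its underside.
- ramekin: Bystander: small white ceramic ramekin, 76 mm wide, 45 mm tall; loose, to be left alone. Origin at the centre of its underside.
- spice_tin: Bystander: copper spice tin, 52 mm wide, 62 mm tall; loose, to be left alone. Origin at the centre of its underside.
- mug: Bystander: blue mug, 80 mm wide, 90 mm tall; loose, to be left alone. Origin at the centre of its underside.
- glass_jar: Bystander: glass jar with steel lid, 72 mm wide, 90 mm tall; loose, to be left alone. Origin at the centre of its underside.
- spoon: Bystander: wooden spoon lying flat; loose, to be left alone. Origin under the middle of its length.
- oil_bottle: Bystander: green glass oil bottle, 64 mm wide, 220 mm tall; loose, to be left alone. Origin at the centre of its underside.
- bowl: Bystander: white bowl, 120 mm wide, 50 mm tall; loose, to be left alone. Origin at the centre of its underside.
Not all that is in view belongs to the job. Of the things like the cocotte, leave any that is green or purple; of the rest the larger one is meant.

How it is judged:
By the outcome, as a careful person would: the job done as asked, in the order asked, and still so for the second after the job is handed in, with the robot touching nothing.
It also fails if it takes over 64 s, if anything falls off the work surface, if the arm or the gripper's body presses on something with over 40 N, if the wrist force passes 120 N, or if a joint passes its speed limit or range.

ROBOT

A 7-joint arm with a two-finger parallel gripper is mounted at the origin on the work surface. World frame = base frame: x ahead of the robot, y to its left, z up, the work surface at z = 0. Lengths are in m, angles in rad, forces in N, time in s.
With the tool pointing down it reaches from about 0.4 to 0.85 m from the base axis. Payload 10.4 kg.
Tool frame: the origin (TCP) lies on the centre line of the jaws, within the pads' length; the fingertips stand 8 mm ahead of it and the grasp point (between the pads) lies 11 mm behind it (r.finger_overhang is the distance from the TCP to the fingertips, in m); z points along the fingers, y is the line along which they close (so a half turn about z gives the same grasp; the last joint's range is limited). The gripper opens to 87 mm and grips with 3 to 60 N. Pads are 19 mm wide; open, the fingers measure 117 mm over their backs; the gripper's body (75 mm by 190 mm) begins 51 mm behind the grasp point.
Start: joints at [1.277, 0.332, -0.065, 1.46, 0.022, 1.35, -0.088], TCP at [0.167, -0.602, 0.231] pointing down, gripper open.
Joint ranges: [-2.6, 2.6], [-0.5, 2.12], [-1.47, 1.34], [0.16, 2.42], [-1.27, 4.41], [0.06, 2.06], [-2.6, 2.6]. Speed limits (rad/s): [2.22, 2.22, 2.79, 2.79, 3.14, 3.14, 3.14].

INTERFACE

Orientations are given as a unit quaternion [x, y, z, w].
In Python, from bench import r, vision gives the robot as it stands.
- The arm moves only by the tool drive_tool, never from a script. Its argument "series" is a list of rows, each a list of 2 entries, a list of its own where there are three numbers: the shift along the world's x, y, z in cm, then the turn about the world's z in degrees. A call has exactly 10 rows; each row shifts and turns the commanded pose from where the row before left it; what a row does not reach is not made up. A row lasts 1/8 s, in which the tool goes at most 62.5 mm and 10.7 degrees, less where a joint would pass 70% of its speed; a pose out of reach is approached as far as the arm can. A call with a gripper value outside its range is refused whole. "hand" is the closure, from 0 (fully open) to 1 (shut), set as the call begins (left out, the last holds). The fingers move at their own pace and stop on an object; "newtons" is the grip in N (left out, the last holds). Time passes only in rows, so rows that do not move let the fingers close, or fill a call up. It gives the time, the measured TCP pose, the force, the opening and the grip force at its end, in the units of the state.
- r.read_state(): the state, without advancing time (a new reading comes with each control period).
- vision.camera(name): name is "scene" or "side" or "wrist"; returns a dict with "color" (400x640x3 uint8, red, green, blue), "intrinsics" (3x3 intrinsics, pixels), "R" (3x3) and "t" (3): a world point X has camera coordinates R X + t; the wrist camera has in their place "mount" (4x4, takes a point from camera to tool coordinates, whose origin is the TCP and whose axes are the flange's). Camera axes: x right, y down, z forward; pixel columns grow to the right and rows downward; lengths in m; the calibration is good to about 2 mm. A picture is of the moment at which its call begins: read the wrist's pose just before it. There is no depth.
- r.close_job(): hands the job in; it is judged then, once.
The state is a dict: "time": time; "joint_positions": joint angles; "joint_vel": joint speeds; "joint_torque": joint torques, N m; "ee_pos": TCP position; "eef_rot": TCP orientation; "ft_force": force on the tool from outside, world axes, zero at the start; "torque": the same for the moment, N m; "width": finger opening in m; "grip_force": force on a finger pad.
Only numpy, scipy, OpenCV 4.12 (cv2) and the standard library are available. Lean on these libraries where they do the work, as an engineer would, in place of code of your own. Each camera call takes 0.05 s, during which the arm holds its last target. There are 200 camera calls.

## Working session

There is one attempt and no reset: what is moved stays moved. The work goes in short steps, Python scripts to look and compute and a tool call to move; the robot and the scene stay as the last step left them, time stands still between calls to the robot, and variables do not carry over. Pictures are saved under pics/ and viewed, at most 10 in all, crops included, and the job is handed in when it is done.

Besides the shell and the picture viewer there is one more tool, called as name(argument=value, ...) on one line, values as JSON. drive_tool: Moves the arm, as the interface text tells. Its arguments: {"type":"object","properties":{"series":{"type":"array"},"hand":{"type":"number"},"newtons":{"type":"number"}},"required":["series"]}

```bash
mkdir -p pics
python3 - <<'E'
from bench import r, vision
import cv2
s=r.read_state(); print(s)
for n in ("scene","side"):
    c=vision.camera(n); cv2.imwrite(f"pics/{n}0.png",c["color"][:,:,::-1]); print(n,c["intrinsics"],c["R"],c["t"])
E
```

```text
{'time': 0.0, 'joint_positions': array([ 1.27739247,  0.33288095, -0.06466682,  1.46092784,  0.02157028,
        1.34991518, -0.08848875]), 'joint_vel': array([ 0.00039966,  0.0006146 , -0.00145892, -0.00083552, -0.00106533,
       -0.00041866, -0.00078578]), 'joint_torque': array([-9.63997009e-04, -6.23276854e+01,  2.46131024e-02, -3.89900243e+01,
       -6.12559961e-02,  4.00157191e-02,  1.26593654e-04]), 'ee_pos': array([ 0.16707554, -0.60186386,  0.22975461]), 'eef_rot': array([ 9.90847300e-01,  1.34985594e-01, -1.21058788e-04, -7.08432619e-04]), 'ft_force': array([0.09925883, 0.56713935, 0.77768638]), 'torque': array([-0.02442837,  0.03201576, -0.01827824]), 'grip_force': 0.0, 'width': 0.08697767358618898}
scene [[399.88613247   0.         318.14983828]
 [  0.         399.88613247 195.71089964]
 [  0.           0.           1.        ]] [[-0.4392524   0.89834783  0.0053383 ]
 [ 0.67948528  0.33611372 -0.65217124]
 [-0.58767089 -0.28284049 -0.75805289]] [ 0.24072539 -0.32815463  1.56001244]
side [[450.3931016    0.         320.58170967]
 [  0.         450.3931016  196.15186694]
 [  0.           0.           1.        ]] [[ 0.98628764 -0.16460901  0.01185595]
 [-0.10154776 -0.66193311 -0.74265242]
 [ 0.13009513  0.73126495 -0.66957212]] [-0.556356    0.11120249  1.36688501]
```

View pics/scene0.png

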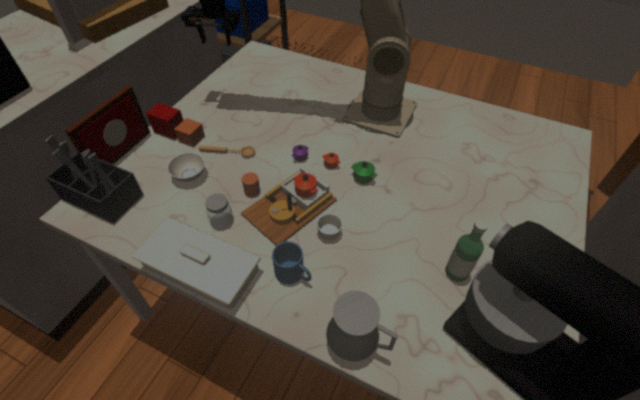

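View pics/side0.png

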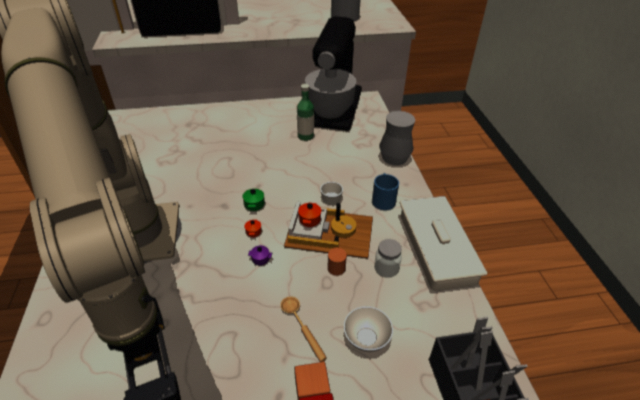

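Cocotte-like things in the scene view: orange on the tray (306,183), small orange (331,159), green (363,170) and purple (300,152). I choose the larger orange one on the white tray. In the side view it is at (310,213), with the peg near (338,210). Next I'll check that choice in close crops.

Run:
```python
import cv2,numpy as np
a=cv2.imread("pics/scene0.png")[145:250,225:365]; b=cv2.imread("pics/side0.png")[175:285,270:410]
f=lambda i:cv2.convertScaleAbs(cv2.resize(i,(784,int(784*i.shape[0]/i.shape[1])),interpolation=cv2.INTER_CUBIC),alpha=1.5)
cv2.imwrite("pics/ca.png",f(a)[:600]);cv2.imwrite("pics/cb.png",f(b)[:600])
```

```text
(no output)
```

View pics/ca.png

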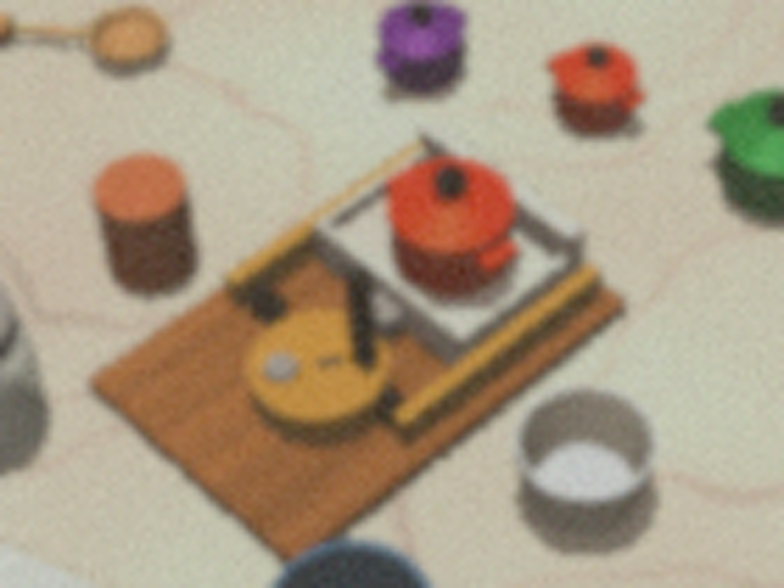

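View pics/cb.png

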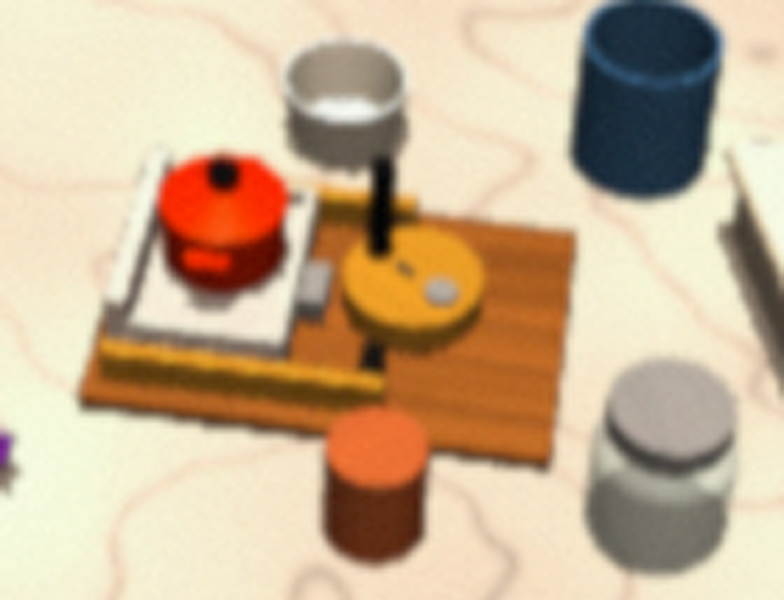

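Both crops confirm it: the orange cocotte on the white tray is the larger of the two, and the small orange one is at scene crop (597,90). The cam's grey pivot is at scene crop (280,366) and side crop (441,291). The peg top is at scene crop (358,278) and side crop (383,160). I can read the oak's corners clearly. Now I'll fit the poses.

```bash
cat > h.py <<'E'
import numpy as np
from bench import r, vision
from scipy.optimize import least_squares
def proj(c,X):
    p=(np.asarray(X)@c["R"].T+c["t"])@c["intrinsics"].T
    return p[...,:2]/p[...,2:]
def tri(cs,px):
    return least_squares(lambda X:np.concatenate([proj(c,X)-p for c,p in zip(cs,px)]),[.6,-.1,.05])
def dockw(d,P):
    P=np.atleast_2d(P);c,s=np.cos(d[2]),np.sin(d[2])
    return np.c_[d[0]+c*P[:,0]-s*P[:,1],d[1]+s*P[:,0]+c*P[:,1],P[:,2]]
E
python3 - <<'E'
from h import *
A,B=vision.camera("scene"),vision.camera("side")
a=lambda l:np.array(l)/5.6+[225,145]
b=lambda l:np.array(l)/5.6+[270,175]
P=lambda x,y,z:[x/1e3,y/1e3,z/1e3]
SA=a([(93,380),(290,553),(625,303),(280,366)]);XA=np.array([P(130,-85,12),P(130,85,12),P(-120,85,12),P(61.5,0,36)])
SB=b([(82,400),(550,462),(575,232),(441,291)]);XB=np.array([P(-120,-85,12),P(130,-85,12),P(130,85,12),P(61.5,0,36)])
peg=lambda q,z:[.0615-.045*np.cos(q),-.045*np.sin(q),z]
PA=a([(358,278),(365,358)]);PB=b([(383,158),(379,250)])
def res(v):
    d=v[:3];X=np.array([peg(v[3],.1),peg(v[3],.034)])
    return np.r_[(proj(A,dockw(d,XA))-SA).ravel(),(proj(B,dockw(d,XB))-SB).ravel(),(proj(A,dockw(d,X))-PA).ravel(),(proj(B,dockw(d,X))-PB).ravel()]
s=least_squares(res,[.6,-.1,0,0]);print(s.x,np.round(s.fun,1))
d=s.x[:3]
print("pegtop tri",tri([A,B],[PA[0],PB[0]]).x,dockw(d,peg(s.x[3],.1)))
print("pivot",tri([A,B],[SA[3],SB[3]]).x,dockw(d,[.0615,0,.034]))
k=tri([A,B],[a((450,183)),b((223,175))]).x;print("knob",k)
c,n=np.cos(d[2]),np.sin(d[2])
print("knob dock",c*(k[0]-d[0])+n*(k[1]-d[1]),-n*(k[0]-d[0])+c*(k[1]-d[1]))
for nme,pa,pb in (("tin",(143,188),(377,455)),("ram",(586,435),(346,82))):
    w=tri([A,B],[a(pa),b(pb)]).x;print(nme,w,"dock",c*(w[0]-d[0])+n*(w[1]-d[1]),-n*(w[0]-d[0])+c*(w[1]-d[1]))
# small cocotte/purple/green near tray back
for nme,pb in (("small",(253,228)),("purple",(260,255)),("green",(253,198))):
    K=B["intrinsics"];ray=B["R"].T@np.linalg.solve(K,[*pb,1]);o=-B["R"].T@B["t"];w=o+ray*(.03-o[2])/ray[2]
    print(nme,w,"dock",c*(w[0]-d[0])+n*(w[1]-d[1]),-n*(w[0]-d[0])+c*(w[1]-d[1]))
E
```

```text
[ 0.57264213 -0.08522246 -0.32565268 -0.65123645] [-2.1 -1.2 -0.2  1.  -0.1 -1.6 -0.6 -0.6 -1.3 -1.6  0.2 -1.6  0.1 -1.4
 -0.2 -0.8 -0.6 -0.5 -0.7 -0.3  0.3 -0.2  0.2 -0.8]
pegtop tri [ 0.60519082 -0.06616046  0.0978977 ] [[ 0.60572767 -0.06760376  0.1       ]]
pivot [ 0.63096907 -0.10410885  0.03253438] [[ 0.63090982 -0.10489799  0.034     ]]
knob [ 0.52015009 -0.05796586  0.09090982]
knob dock -0.058453301026846635 0.009030422012835972
tin [ 0.57013377 -0.22733174  0.05321984] dock 0.04308810216160033 -0.1354428142651378
ram [0.60805508 0.06349123 0.04114202] dock -0.014025841674093042 0.15222717785367584
small [ 0.34843575 -0.06291652  0.03      ] dock -0.21955885007471135 -0.05059613851439025
purple [ 0.36210604 -0.17158899  0.03      ] dock -0.17183975417603875 -0.14918351596112145
green [0.35573249 0.0708082  0.03      ] dock -0.2554277868726963 0.07843471370500342
```

Fit residuals are about 1–2 px, and the triangulated heights match the given sizes (peg top 98 mm against 100). The dock is at (0.573, -0.085) with yaw -18.7°, and the cam is at about -0.65. The short way round is clockwise, to -π. Next I'll plan the path of the closed fingers, pushing with a finger's back.

```bash
cat >> h.py <<'E'
D=np.array([0.5726,-0.0852,-0.3257])
def C(th,s):
    th=np.radians(th);u=np.array([np.cos(th),np.sin(th)]);t=np.array([u[1],-u[0]])
    p=np.array([.0615,0])+.045*u-s*t
    return dockw(D,[p[0],p[1],0])[0,:2]*100
E
python3 - <<'E'
from h import *
s=r.read_state()['ee_pos']*100
p=C(142.7,.032);print("start",p,"delta",p-s[:2])
prev=p
for th in np.arange(142.7,-.1,-142.7/20):
    q=C(th,.022);print(round(th,1),np.round(q,2),np.round(q-prev,2));prev=q
E
```

```text
start [57.91607541 -8.55007423] delta [41.20356385 51.65205532]
142.7 [58.74 -7.99] [0.83 0.56]
135.6 [59.09 -7.47] [0.34 0.52]
128.4 [59.49 -7.  ] [0.41 0.47]
121.3 [59.96 -6.58] [0.46 0.42]
114.2 [60.47 -6.22] [0.51 0.36]
107.0 [61.02 -5.93] [0.55 0.29]
99.9 [61.6 -5.7] [0.58 0.22]
92.8 [62.2  -5.56] [0.61 0.15]
85.6 [62.82 -5.49] [0.62 0.07]
78.5 [63.45 -5.49] [ 0.62 -0.01]
71.4 [64.06 -5.58] [ 0.62 -0.08]
64.2 [64.67 -5.73] [ 0.6  -0.16]
57.1 [65.25 -5.97] [ 0.58 -0.23]
49.9 [65.79 -6.27] [ 0.54 -0.3 ]
42.8 [66.29 -6.64] [ 0.5  -0.37]
35.7 [66.75 -7.07] [ 0.45 -0.43]
28.5 [67.14 -7.55] [ 0.4  -0.48]
21.4 [67.48 -8.07] [ 0.33 -0.53]
14.3 [67.74 -8.64] [ 0.27 -0.56]
7.1 [67.94 -9.23] [ 0.19 -0.59]
0.0 [68.05 -9.84] [ 0.12 -0.61]
```

drive_tool(series=[[[4, 5, 0], 10], [[4, 5, 0], 10], [[4, 5, 0], 10], [[4, 5, 0], 10], [[4, 5, 0], 10], [[4, 5, 0], 10], [[4, 5, 0], 10], [[4, 5, 0], 10], [[4, 5, 0], 10], [[0, 0, 0], 10]], hand=1, newtons=10)

```text
time: 1.45
ee_pos: [0.521, -0.1574, 0.2306]
eef_rot: [0.528, 0.85, 0.001, -0.0]
ft_force: [-1.0, -0.7, 0.1]
width: 0.0018
grip_force: 0.0
```

drive_tool(series=[[[2, 2.4, 0], 4], [[2, 2.4, 0], 4], [[1.8, 2.4, 0], 0], [[0, 0, -3], 0], [[0, 0, -3], 0], [[0, 0, -3], 0], [[0, 0, -2], 0], [[0, 0, 0], 0], [[0, 0, 0], 0], [[0, 0, 0], 0]])

```text
time: 2.7
ee_pos: [0.5773, -0.0911, 0.1218]
eef_rot: [0.473, 0.881, 0.0, 0.001]
ft_force: [0.4, -0.2, -0.3]
width: 0.0004
grip_force: 0.0
```

```bash
cat > look.py <<'E'
import sys,cv2,numpy as np
from bench import vision
def crop(n,x0,x1,y0,y1):
    i=vision.camera(n)["color"][y0:y1,x0:x1,::-1]
    return cv2.convertScaleAbs(cv2.resize(i,(400,400),interpolation=cv2.INTER_CUBIC),alpha=1.5)
cv2.imwrite(f"pics/{sys.argv[1]}.png",np.hstack([crop("scene",235,345,145,255),crop("side",275,385,165,275)]))
E
python3 look.py l1
```

```text
(no output)
```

View pics/l1.png

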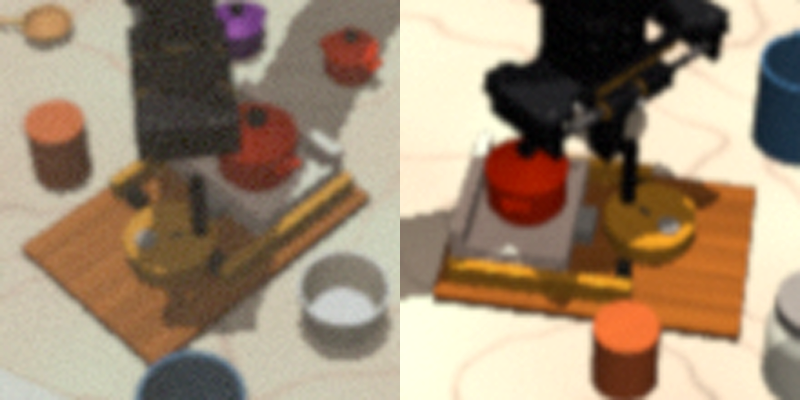

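The picture shows the fingertips clear between the cocotte and the peg: in the side panel the tips are near (600,150) and the peg at (628,170). Nothing has been touched yet. I'll descend and then make contact.

drive_tool(series=[[[0.2, 0.2, -1.5], 0], [[0, 0, -1.5], 0], [[0, 0, -1.5], 0], [[0, 0, -0.4], 0], [[0, 0, 0], 0], [[0.2, 0.2, 0], 0], [[0.2, 0.2, 0], 0], [[0.2, 0.2, 0], 0], [[0.2, 0.3, 0], 0], [[0, 0, 0], 0]])

```text
time: 4.05
ee_pos: [0.5867, -0.0797, 0.0716]
eef_rot: [0.473, 0.881, 0.0, 0.0]
ft_force: [0.4, -0.4, 0.1]
width: 0.0005
grip_force: 0.0
```

drive_tool(series=[[[0.17, 0.26, 0], -3.5], [[0.17, 0.26, 0], -3.5], [[0.2, 0.24, 0], -3.5], [[0.2, 0.24, 0], -3.5], [[0.23, 0.21, 0], -3.5], [[0.23, 0.21, 0], -3.5], [[0.25, 0.18, 0], -3.5], [[0.25, 0.18, 0], -3.5], [[0.27, 0.15, 0], -3.5], [[0.28, 0.15, 0], -3.5]])

```text
time: 5.3
ee_pos: [0.6086, -0.0595, 0.0714]
eef_rot: [0.717, 0.697, -0.001, -0.0]
ft_force: [-2.8, -0.6, 2.0]
width: 0.0006
grip_force: 1.5
```

drive_tool(series=[[[0.29, 0.11, 0], -3.5], [[0.29, 0.11, 0], -3.5], [[0.3, 0.07, 0], -3.5], [[0.3, 0.07, 0], -3.5], [[0.31, 0.04, 0], -3.5], [[0.31, 0.03, 0], -3.5], [[0.31, 0, 0], -3.5], [[0.31, 0, 0], -3.5], [[0.31, -0.04, 0], -3.5], [[0.31, -0.04, 0], -3.5]])

```text
time: 6.55
ee_pos: [0.6389, -0.0557, 0.0714]
eef_rot: [0.893, 0.449, -0.001, -0.0]
ft_force: [-3.0, -0.2, 2.3]
width: 0.0007
grip_force: 1.4
```

drive_tool(series=[[[0.3, -0.08, 0], -3.5], [[0.3, -0.08, 0], -3.5], [[0.29, -0.11, 0], -3.5], [[0.29, -0.12, 0], -3.5], [[0.27, -0.15, 0], -3.5], [[0.27, -0.15, 0], -3.5], [[0.25, -0.18, 0], -3.5], [[0.25, -0.19, 0], -3.5], [[0.23, -0.21, 0], -3.5], [[0.22, -0.22, 0], -3.5]])

```text
time: 7.8
ee_pos: [0.6657, -0.0699, 0.0713]
eef_rot: [0.987, 0.16, -0.001, -0.001]
ft_force: [-2.9, 1.7, 1.2]
width: 0.0002
grip_force: 1.4
```

drive_tool(series=[[[0.2, -0.24, 0], -3.5], [[0.2, -0.24, 0], -3.5], [[0.17, -0.26, 0], -3.5], [[0.16, -0.27, 0], -3.5], [[0.13, -0.28, 0], -3.5], [[0.14, -0.28, 0], -3.5], [[0.1, -0.3, 0], -3.5], [[0.09, -0.3, 0], -3.5], [[0, 0, 0], 0], [[0, 0, 0], 0]])

```text
time: 9.05
ee_pos: [0.6779, -0.0917, 0.0715]
eef_rot: [0.997, -0.082, -0.0, -0.0]
ft_force: [-1.7, 2.6, 0.5]
width: 0.0007
grip_force: 1.2
```

```bash
python3 look.py l2
```

```text
(no output)
```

View pics/l2.png

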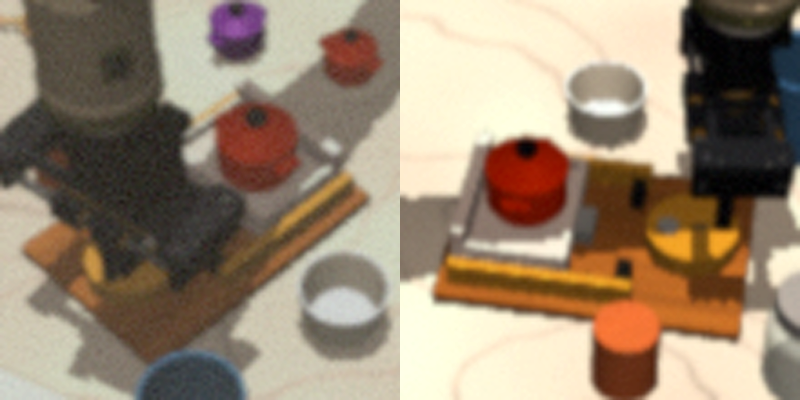

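The cam has gone round to within about 8° of the low point, and the cocotte and tray are undisturbed. I'll do the last bit, then back off along the arc, rise clear and measure.

drive_tool(series=[[[0.07, -0.3, 0], -3.5], [[0.06, -0.32, 0], -3.5], [[0, -0.03, 0], 0], [[0, 0, 0], 0], [[0, 0, 0], 0], [[-0.4, 1, 0], 0], [[0, 0, 2], 0], [[-3, 0, 4], 0], [[-6, 0, 4], 0], [[-6, 2, 2], 0]])

```text
time: 10.4
ee_pos: [0.5366, -0.0714, 0.1886]
eef_rot: [0.989, -0.145, 0.002, 0.0]
ft_force: [0.3, 0.8, 0.2]
width: 0.0004
grip_force: 0.0
```

drive_tool(series=[[[-6, 2, 0], 0], [[-6, 2, 0], 0], [[-2, 0, 0], 0], [[0, 0, 0], 0], [[0, 0, 0], 0], [[0, 0, 0], 0], [[0, 0, 0], 0], [[0, 0, 0], 0], [[0, 0, 0], 0], [[0, 0, 0], 0]])

```text
time: 11.65
ee_pos: [0.3983, -0.0304, 0.185]
eef_rot: [0.99, -0.143, -0.0, 0.0]
ft_force: [-0.6, -0.2, 1.4]
width: 0.0005
grip_force: 0.0
```

```bash
python3 look.py l3
```

```text
(no output)
```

View pics/l3.png

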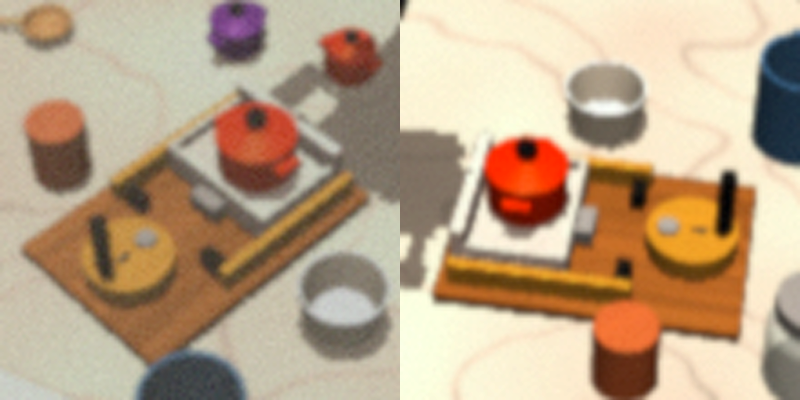

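The peg now points away from the tray: scene panel base (106,277), top (99,218), pivot (147,237); side panel base (724,233), top (729,173), pivot (668,226). Next is its angle and the tray push point.

Run:
```python
from h import *
A,B=vision.camera("scene"),vision.camera("side")
k=110/400
a=lambda p:np.array(p)*k+[235,145]
b=lambda p:(np.array(p)-[400,0])*k+[275,165]
T=lambda p,q:tri([A,B],[a(p),b(q)]).x
pv,pb,pt=T((147,237),(668,226)),T((106,276),(724,232)),T((99,219),(729,174))
print(pv,pb,pt)
for p in (pb,pt,(pb+pt)/2):
    v=p-pv;print(np.hypot(*v[:2]),"angle rel dock x deg",np.degrees(np.arctan2(v[1],v[0])-D[2]))
def res(v):
    d=[v[0],v[1],D[2]];q=v[2];X=dockw(d,[[.0615,0,.036],[.0615+.045*np.cos(q),.045*np.sin(q),.034],[.0615+.045*np.cos(q),.045*np.sin(q),.1]])
    return np.r_[(proj(A,X)-[a((147,237)),a((106,277)),a((99,218))]).ravel(),(proj(B,X)-[b((668,226)),b((724,233)),b((729,173))]).ravel()]
s=least_squares(res,[D[0],D[1],0]);print(s.x[:2],np.degrees(s.x[2]),np.round(s.fun,1))
# dock yaw from edges: side far-right (757,188), near-right(740,337), near-left(436,298)
def er(v):
    XA=dockw(v,[[.13,-.085,.012],[.13,.085,.012],[-.12,.085,.012]]);XB=dockw(v,[[-.12,-.085,.012],[.13,-.085,.012],[.13,.085,.012]])
    return np.r_[(proj(A,XA)-[a((24,247)),a((157,361)),a((370,197))]).ravel(),(proj(B,XB)-[b((436,297)),b((740,336)),b((756,187))]).ravel()]
e=least_squares(er,D);print(e.x,np.degrees(e.x[2]),np.round(e.fun,1))
print("push",dockw(D,[-.110,0,.045]),"start tcp at -.14:",dockw(D,[-.14,0,.053]),"home tcp",dockw(D,[-.0795,0,.053]))
```

```text
[ 0.63023037 -0.10382136  0.03207047] [ 0.67622285 -0.11475002  0.02813438] [ 0.67379506 -0.11565649  0.09672952]
0.04727307086875497 angle rel dock x deg 5.294591184785257
0.04514368744137415 angle rel dock x deg 3.4626228805943318
0.0462024773956043 angle rel dock x deg 4.399714109015596
[ 0.57332046 -0.08463661] 4.229022264340495 [-1.  -0.2 -0.5 -1.7 -0.9  0.2 -0.  -1.1 -0.4 -1.5 -0.1 -0.9]
[ 0.5730067  -0.08519642 -0.31838337] -18.242023213764625 [-2.1 -0.9 -1.3  0.7 -0.4 -1.8 -1.3 -1.7  0.2 -1.8 -0.2 -1.6]
push [[ 0.46838303 -0.05000307  0.045     ]] start tcp at -.14: [[ 0.43996022 -0.04040391  0.053     ]] home tcp [[ 0.49727956 -0.05976222  0.053     ]]
```

The peg is about 4° short (two estimates, 3.5–5.3°). I'll go back for a small nudge of about 3 mm.

drive_tool(series=[[[5, -1, 0], -2], [[5, -1, 0], 0], [[5, -1, 0], 0], [[5, -1, 0], 0], [[5, -1, 0], 0], [[3.6, -0.5, 0], 0], [[0, 0, 0], 0], [[0, 0, 0], 0], [[0, 0, -3], 0], [[0, 0, 0], 0]])

```text
time: 13.1
ee_pos: [0.6822, -0.0853, 0.1534]
eef_rot: [0.987, -0.161, -0.002, 0.0]
ft_force: [-0.2, 0.5, -0.2]
width: 0.0002
grip_force: 0.0
```

drive_tool(series=[[[0.2, 0, -3], 0], [[0, 0, -3], 0], [[0, 0, -2.2], 0], [[0, 0, 0], 0], [[-0.1, -0.3, 0], 0], [[-0.1, -0.3, 0], 0], [[-0.1, -0.3, 0], 0], [[-0.1, -0.3, 0], 0], [[0, 0, 0], 0], [[0, 0, 0], 0]])

```text
time: 14.35
ee_pos: [0.6823, -0.0973, 0.0731]
eef_rot: [0.987, -0.161, -0.0, -0.0]
ft_force: [0.8, -0.4, -0.1]
width: 0.0003
grip_force: 0.0
```

drive_tool(series=[[[-0.05, -0.1, 0], 0], [[-0.05, -0.1, 0], 0], [[-0.03, -0.1, 0], 0], [[-0.03, -0.1, 0], 0], [[0, 0, 0], 0], [[0, 0, 0], 0], [[0, 0, 0], 0], [[0, 0, 0], 0], [[0, 0, 0], 0], [[0, 0, 0], 0]])

```text
time: 15.6
ee_pos: [0.6807, -0.1014, 0.0731]
eef_rot: [0.987, -0.161, 0.0, 0.0]
ft_force: [2.4, 1.7, -0.5]
width: 0.0008
grip_force: 1.3
```

drive_tool(series=[[[0.4, 1, 0], 0], [[0, 0, 3], 0], [[0, 0, 5], 0], [[0, 0, 3], 0], [[-5, 1, 0], 0], [[-5, 1, 0], 0], [[-5, 1, 0], 0], [[-5, 1, 0], 0], [[-5, 1, 0], 0], [[-2, 0.5, 0], 0]])

```text
time: 16.85
ee_pos: [0.4124, -0.0362, 0.1832]
eef_rot: [0.987, -0.161, -0.0, 0.001]
ft_force: [0.4, -0.1, -0.2]
width: 0.0006
grip_force: 0.0
```

```bash
python3 look.py l4; python3 -c "
from bench import r;print(r.read_state()['ee_pos'])"
```

```text
[ 0.41325825 -0.03614205  0.18351104]
```

View pics/l4.png

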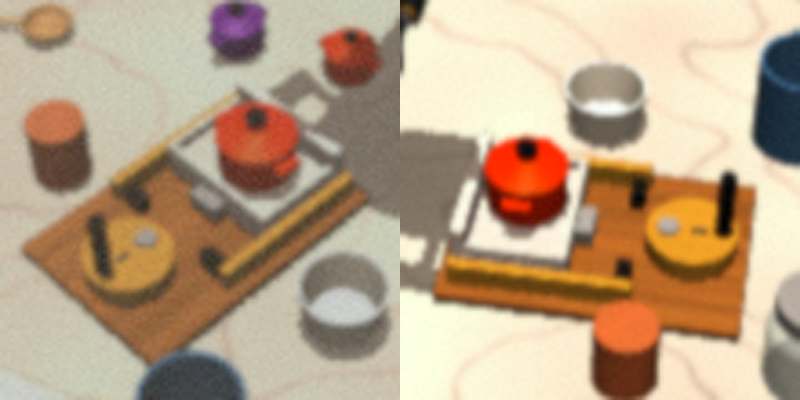

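The peg moved slightly: scene top is now about (97,217), side top (729,172). I'll measure it by centroid, relative to the grey pivot.

Run:
```python
from h import *
import cv2
A,B=vision.camera("scene"),vision.camera("side")
k=110/400
def cen(f,x0,x1,y0,y1,thr=75):
    g=cv2.imread(f).max(2)[y0:y1,x0:x1]; m=(g<thr).astype(np.uint8)
    n,l,st,c=cv2.connectedComponentsWithStats(m); i=1+np.argmax(st[1:,4]); return c[i]+[x0,y0],st[i]
for f in ("pics/l3.png","pics/l4.png"):
    (ca,sa),(cb,sb)=cen(f,75,125,200,290),cen(f,705,745,160,250)
    pa=ca*k+[235,145];pb=(cb-[400,0])*k+[275,165]
    p=tri([A,B],[pa,pb]).x
    va=np.array((147,237))*k+[235,145];vb=np.array((268,226))*k+[275,165]
    pv=tri([A,B],[va,vb]).x;v=p-pv
    print(f,ca,sa,cb,sb,p,np.hypot(*v[:2]),np.degrees(np.arctan2(v[1],v[0])-D[2]))
```

```text
pics/l3.png [101.09920635 246.25595238] [ 17  20  18  56 504] [726.10441767 203.09504685] [ 13  13  17  61 747] [ 0.67459056 -0.11636816  0.0639334 ] 0.046100414190158215 2.86824635897133
pics/l4.png [ 99.4111349  245.18201285] [ 16  19  17  55 467] [726.01994681 204.18617021] [ 13  15  18  60 752] [ 0.67426831 -0.11793769  0.06418764] 0.04624511923188545 0.8880155112332373
```

The peg is now within about 1° of straight away. Going down behind the tray.

drive_tool(series=[[[1.3, -0.2, -3], 0], [[1.3, -0.2, -3], 0], [[0, 0, -3], 0], [[0, 0, -3], 0], [[0, 0, -1.3], 0], [[0, 0, 0], 0], [[0, 0, 0], 0], [[0.47, -0.16, 0], 0], [[0.47, -0.16, 0], 0], [[0, 0, 0], 0]])

```text
time: 18.3
ee_pos: [0.4507, -0.0438, 0.0504]
eef_rot: [0.987, -0.161, 0.0, -0.0]
ft_force: [-0.5, -0.2, -0.1]
width: 0.0005
grip_force: 0.0
```

drive_tool(series=[[[0.24, -0.08, 0], 0], [[0.24, -0.08, 0], 0], [[0.24, -0.08, 0], 0], [[0.24, -0.08, 0], 0], [[0.24, -0.08, 0], 0], [[0.24, -0.08, 0], 0], [[0.24, -0.08, 0], 0], [[0.24, -0.08, 0], 0], [[0.24, -0.08, 0], 0], [[0.24, -0.08, 0], 0]])

```text
time: 19.55
ee_pos: [0.4741, -0.0518, 0.05]
eef_rot: [0.987, -0.161, -0.0, 0.0]
ft_force: [-3.8, 0.4, -0.1]
width: 0.0004
grip_force: 1.4
```

drive_tool(series=[[[0.24, -0.08, 0], 0], [[0.24, -0.08, 0], 0], [[0.24, -0.08, 0], 0], [[0.24, -0.08, 0], 0], [[0.24, -0.08, 0], 0], [[0.19, -0.06, 0], 0], [[0.19, -0.06, 0], 0], [[0.1, -0.03, 0], 0], [[0, 0, 0], 0], [[0, 0, 0], 0]])

```text
time: 20.8
ee_pos: [0.4912, -0.0569, 0.0502]
eef_rot: [0.987, -0.16, 0.0, -0.0]
ft_force: [-1.4, 0.0, -0.3]
width: 0.0005
grip_force: 0.6
```

drive_tool(series=[[[0.14, -0.05, 0], 0], [[0.1, -0.03, 0], 0], [[0.1, -0.03, 0], 0], [[0.1, -0.03, 0], 0], [[0.1, -0.03, 0], 0], [[0.1, -0.03, 0], 0], [[0, 0, 0], 0], [[0, 0, 0], 0], [[0, 0, 0], 0], [[0, 0, 0], 0]])

```text
time: 22.05
ee_pos: [0.4951, -0.0583, 0.0498]
eef_rot: [0.987, -0.16, -0.002, 0.0]
ft_force: [-14.2, 3.7, 11.7]
width: 0.0005
grip_force: 7.1
```

The force rose to about 15 N at the expected home position, so the tray is on its end stop. Backing off, then a look.

drive_tool(series=[[[-0.5, 0.17, 0], 0], [[-1, 0.3, 0], 0], [[-2, 0.7, 0], 0], [[-1, 0.3, 0], 0], [[0, 0, 3], 0], [[0, 0, 4], 0], [[-1, 0, 4], 0], [[0, 0, 2], 0], [[0, 0, 0], 0], [[0, 0, 0], 0]])

```text
time: 23.3
ee_pos: [0.4419, -0.0445, 0.1792]
eef_rot: [0.987, -0.161, -0.0, 0.0]
ft_force: [-0.5, -0.1, -0.3]
width: 0.0003
grip_force: 0.0
```

```bash
python3 look.py l5
```

```text
(no output)
```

View pics/l5.png

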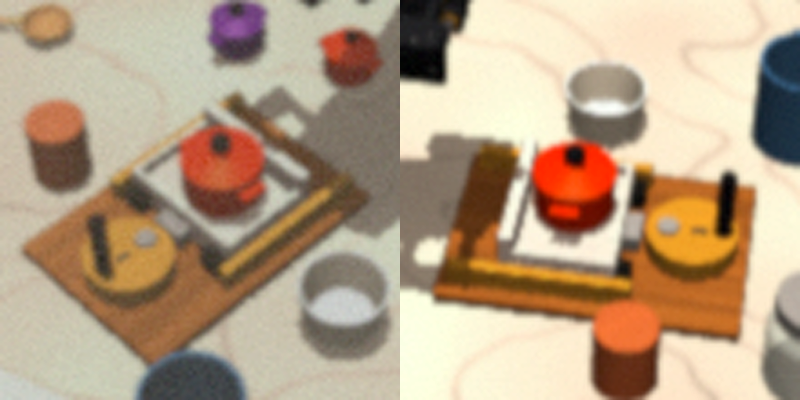

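The tray is against the black stops with its nose at the cam's low rim. The cocotte stands upright at (222,165), the peg still points straight away, and nothing else has moved.

```bash
python3 -c "
from bench import r;print(r.close_job())"
```

```text
the job is handed in; nothing more can be done
None
```

I turned the cam to its low point (peg within about 1° of straight away from the tray), then pushed the tray home against its end stop with the cocotte still standing; the job is handed in, though no verdict was shown.

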